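# Lock the ball-drilling jig by feel

### The arm

A 7-joint arm with a two-finger parallel gripper is mounted at the origin on a cart in front of the work surface, level with it; the furniture and walls round the work are solid. World frame = base frame: x ahead of the robot, y to its left, z up, the work surface at z = 0. Lengths are in mm, angles in rad, forces in N, time in s.
With the tool pointing down it reaches from about 425 to 1025 mm from the base axis. Payload 9.4 kg.
Tool frame: the origin (TCP) lies at the very end of the fingers, on their centre line; the grasp point (between the pads) lies 19 mm behind it; z points along the fingers, y is the direction in which the jaws open and shut (so a half turn about z gives the same grasp; the last joint's range is limited). The gripper opens to 85 mm and grips with 20 to 120 N. Pads are 22 mm wide; open, the fingers measure 114 mm over their backs; the gripper's body (76 mm by 85 mm) begins 54 mm behind the grasp point. The pads swing forward as they close: fully open they stand 13 mm farther back than shut.
Start: joints at [-1.289, 0.599, -0.003, 1.599, 0.002, 0.943, -0.08], TCP at [254.588, 678.829, 231.275] pointing down, gripper open.
Joint ranges: [-2.57, 2.57], [-0.35, 1.97], [-1.29, 1.29], [0.11, 2.56], [-1.05, 4.19], [0.11, 1.86], [-2.63, 2.63]. Speed limits (rad/s): [2.22, 2.22, 3.01, 3.01, 3.14, 3.14, 3.14].

### API

Orientations are given as a rotation vector (axis times angle).
In Python, from station import env gives the robot as it stands.
- The arm moves only by the tool jog_arm, never from a script. Its argument "rows" is one flat list of numbers, 5 for each row, row after row: the opening in per cent of the stroke, from 0 (shut) to 100 (fully open), then the shift along the tool's x, y, z normalised to -1 to 1, where 1 is 0.5 m, then the turn about the tool's z normalised to -1 to 1, where 1 is 45 degrees. In form: [hand, dx, dy, dz, yaw, hand, dx, dy, dz, yaw, ...]. A call has exactly 8 rows; each row shifts and turns the commanded pose from where the row before left it, along the tool's axes as they then stand; what a row does not reach is not made up. A row lasts 1/12 s, in which the tool goes at most 41.7 mm and 7.16 degrees, less where a joint would pass 70% of its speed; a pose out of reach is approached as far as the arm can. A call with a number of a shift or a turn outside -1 to 1 is refused whole. A call with a gripper value outside its range is refused whole. The fingers move at their own pace and stop on an object; "squeeze" is the grip in N (left out, the last holds). Time passes only in rows, so rows that do not move let the fingers close, or fill a call up. It gives the time, the measured TCP pose, the force and the opening at its end, in the units of the state.
- env.observe(): the state, without advancing time (a new reading comes with each control period).
- env.grab_frame(name): name is "side" or "top"; returns a dict with "image" (384x512x3 uint8, blue, green, red), "K" (3x3 intrinsics, pixels), "rvec" (rotation vector, rad) and "tvec" (3), from world to camera coordinates, as OpenCV has them. Camera axes: x right, y down, z forward; pixel columns grow to the right and rows downward; lengths in mm; the calibration is good to about 2 mm. A picture is of the moment at which its call begins. There is no depth.
- env.sign_off(): hands the job in, once; it reports no verdict.
Trained networks look in a picture, given as the dict that the camera call returned (one of the last four; its "shot" number tells which), for a name from the list of things; names that differ only in an ending like _2 or _b are one class to them, and where a whole thing is asked for, a point or a joint stands for the part that bears it (a point fixed in the world has none). Each returns a list of dicts, best first, with "confidence" (0 to 1); they miss things now and then, are a little off and sometimes report something else, mostly with a low value. They report only what shows in the picture. A call takes as long as a camera call.
- env.search_frame(picture, query): "xy" ([column, row] in pixels, amid what is visible of it).
The state is a dict: "t": time; "q": joint angles; "dq": joint speeds; "tau": joint torques, N m; "ee_pos": TCP position; "tool_rot": TCP orientation; "force": force on the tool from outside, world axes, zero at the start; "wrist_torque": the same for the moment, N m; "finger_gap": finger opening in mm.
Only numpy, scipy, OpenCV 4.12 (cv2) and the standard library are available. Lean on these libraries where they do the work, as an engineer would, in place of code of your own. Each camera call takes 0.05 s, during which the arm holds its last target.

### The job

The ball on the drilling jig's sliding carriage is to be drilled: slide the carriage fully home against its end stop, lock it there with the push-push button, and then prove the lock with a firm outward tug of about 10 N on the carriage's upright grip, leaving it locked. One push of the button all the way down drops the hidden lock pin and the next one lifts it; the button looks the same either way, so feel how the pin stands (if it is down beforehand, it bars the carriage's way home). Be gentle, never more than about 20 N on the button, the stop or the pin, and leave the things lying around where they are.

Things in the scene. Friction and masses are not known exactly. Their poses are not given: they have to be found in the camera images.
- jig: Fixed drilling jig on a plywood base board 230x134x10 mm (x -103 to 127, y -67 to 67). Origin on the worktop; x points along the slide towards home, y from carriage to lock, z up. A wooden bridge with a brass drill bush, 76 mm high, spans x 70 to 100, y -64 to 10. Lock: round aluminium housing, 48 mm across, 56 mm high, axis at x -20, y 40, button on top, pin hidden inside.
- home_stop (a point): Centre of the end stop's face (wooden block), at x 110, y -27, z 21 mm in the jig's frame; the carriage's front edge, 110 mm ahead of its origin, comes up against it when home. The stop and the lock pin yield about 0.1 mm per N, so the force climbs fast if driven on.
- carriage: Wooden carriage with a ball clamped at its far end. Its frame coincides with the jig's when home; pulled out by d it is at jig x = -d. Starts 35 to 55 mm out; friction 1 to 3 N, stays where left. A metal arm runs from it under the lock: pin down beforehand stops it 24 mm short of home; pin up lets it go home; pin dropped once home holds it with 4 mm of play. Plate top z 20 mm.
- grip_top (a point): Centre of the top of the carriage's upright wooden grip, a plate 12 mm thick (along jig x), 40 mm wide (along jig y), from z = 20 to 60 mm; it is at x 0, y -27 mm in the carriage's frame and moves with it. 55 mm are free on both sides of it along x. Push it along +x (home), tug along -x.
- button_top (a point): Centre of the top of the round black button, 30 mm across, 81 mm above the worktop at rest, pressed straight down; springs back to the same height in both states. The cap has a light spring (1 to 2 N): pin up, the plunger is met within 2 mm (about 3 N more, rising gently); pin down, only after 7 to 8.5 mm of nearly free travel.
- lock_button: The same button as a body (origin at worktop level under it). Click: press until it comes up hard at the end of its stroke, 18 to 22 mm down (differs from lock to lock); 6 to 8 N just before that, then about 6 N per mm: press on to 12 to 15 N; the pin changes over on release. A push of 12 mm or less changes nothing. At full stroke the cap is still above the housing.
- screw_tin: open zinc tin, 76 mm across, 51 mm high, standing beside the jig; origin at its underside
- offcut_2: wooden offcut 30x52x14 mm lying on the jig's base board; origin at its underside
- offcut_1: wooden offcut 45x61x19 mm lying on the worktop to the right; origin at its underside
- strip_1: wooden strip 22x160x12 mm lying on the worktop to the left; origin at its underside

How it is judged:
By the outcome, as a careful person would: the job done as asked, in the order asked, and still so for the second after the job is handed in, with the robot touching nothing.
It also fails if it takes over 67 s, if anything falls off the work surface, if the arm or the gripper's body presses on something with over 40 N, if the wrist force passes 120 N, or if a joint passes its speed limit or range.

## Working session

There is one attempt and no reset: what is moved stays moved. The work goes in short steps, Python scripts to look and compute and a tool call to move; the robot and the scene stay as the last step left them, time stands still between calls to the robot, and variables do not carry over. Pictures are saved under pics/ and viewed, and the job is handed in when it is done.

Besides the shell and the picture viewer there is one more tool, called by a JSON object that holds its "fn" and its "kwargs", one argument or row to a line. jog_arm: Moves the arm, as the interface text tells. Its arguments: {"type":"object","properties":{"rows":{"type":"array","items":{"type":"number"}},"squeeze":{"type":"number"}},"required":["rows"]}

```bash
ls; mkdir -p pics; cat > h.py <<'E'
import numpy as np,cv2
from station import env
def P(f,X):
    return cv2.projectPoints(np.float64(X).reshape(-1,3),np.float64(f["rvec"]),np.float64(f["tvec"]),np.float64(f["K"]),None)[0].reshape(-1,2)
def ray(f,xy,z):
    R=cv2.Rodrigues(np.float64(f["rvec"]))[0];C=-R.T@np.float64(f["tvec"]).ravel()
    d=R.T@np.linalg.inv(f["K"])@np.array([xy[0],xy[1],1.]);return C+d*(z-C[2])/d[2]
E
python3 - <<'E'
from h import *
s=env.observe();print({k:np.round(v,3) for k,v in s.items()})
for n in["side","top"]:
    f=env.grab_frame(n);cv2.imwrite(f"pics/{n}0.png",f["image"])
    for q,z in[("jig",0),("carriage",20),("grip_top",60),("button_top",81),("home_stop",21),("screw_tin",51),("offcut_1",19),("strip_1",12)]:
        r=env.search_frame(f,q)
        print(n,q,[(np.round(a["xy"],1).tolist(),round(a["confidence"],2),np.round(ray(f,a["xy"],z)[:2],1).tolist()) for a in r[:3]])
E
```

```text
pics
{'t': np.float64(0.0), 'q': array([-1.289,  0.6  , -0.003,  1.6  ,  0.002,  0.943, -0.08 ]), 'dq': array([ 0.001, -0.001,  0.   ,  0.001,  0.   , -0.001, -0.001]), 'tau': array([-0.0000e+00, -7.7647e+01,  1.5640e+00, -2.5802e+01,  1.2000e-02,
        9.0000e-03,  0.0000e+00]), 'ee_pos': array([254.408, 678.388, 230.429]), 'tool_rot': array([-5.600e-01, -3.091e+00,  2.000e-03]), 'force': array([ 0.284, -0.205, -0.416]), 'wrist_torque': array([-0.013,  0.029, -0.058]), 'finger_gap': np.float64(85.607)}
side jig [([238.0, 240.5], 0.81, [485.3, -108.7])]
side carriage [([235.2, 223.1], 0.66, [475.8, -52.8])]
side grip_top []
side button_top []
side home_stop [([234.4, 241.8], 0.67, [475.9, -138.9])]
side screw_tin [([250.2, 195.1], 0.62, [520.5, 51.5]), ([288.1, 300.5], 0.23, [604.6, -374.5])]
side offcut_1 [([243.4, 253.6], 0.79, [501.6, -184.9]), ([290.3, 301.5], 0.66, [614.1, -349.7])]
side strip_1 [([227.4, 162.1], 0.73, [435.5, 332.7])]
top jig [([299.1, 203.9], 0.65, [505.2, -126.4])]
top carriage [([284.9, 212.6], 0.57, [475.9, -83.1])]
top grip_top [([279.7, 218.0], 0.96, [455.6, -66.2])]
top button_top [([280.1, 215.5], 0.47, [460.4, -66.3]), ([286.9, 186.7], 0.42, [541.9, -84.4])]
top home_stop [([297.7, 203.1], 0.73, [504.5, -120.3])]
top screw_tin [([227.6, 188.7], 0.82, [538.2, 84.1]), ([322.5, 205.0], 0.33, [496.2, -188.5])]
top offcut_1 [([369.2, 169.4], 0.71, [610.2, -332.8]), ([321.4, 200.7], 0.64, [513.3, -190.1])]
top strip_1 [([145.4, 225.5], 0.57, [430.9, 324.8])]
```

```bash
python3 - <<'E'
import cv2
a=cv2.imread("pics/top0.png");b=cv2.imread("pics/side0.png")
cv2.imwrite("pics/t1.png",cv2.resize(a[120:280,190:400],None,fx=3.7,fy=3.7,interpolation=cv2.INTER_CUBIC))
cv2.imwrite("pics/s1.png",cv2.resize(b[160:290,150:320],None,fx=4.5,fy=4.5,interpolation=cv2.INTER_CUBIC))
E
```

```text
(no output)
```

View pics/t1.png

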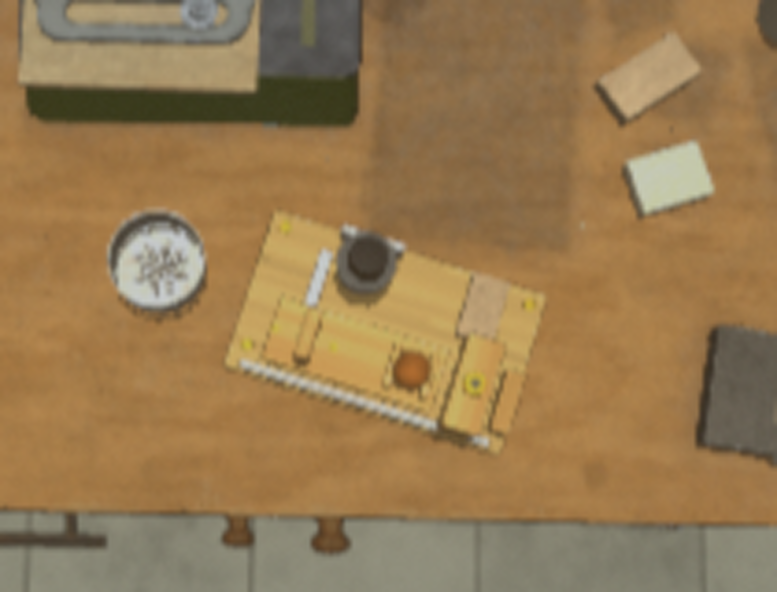

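View pics/s1.png

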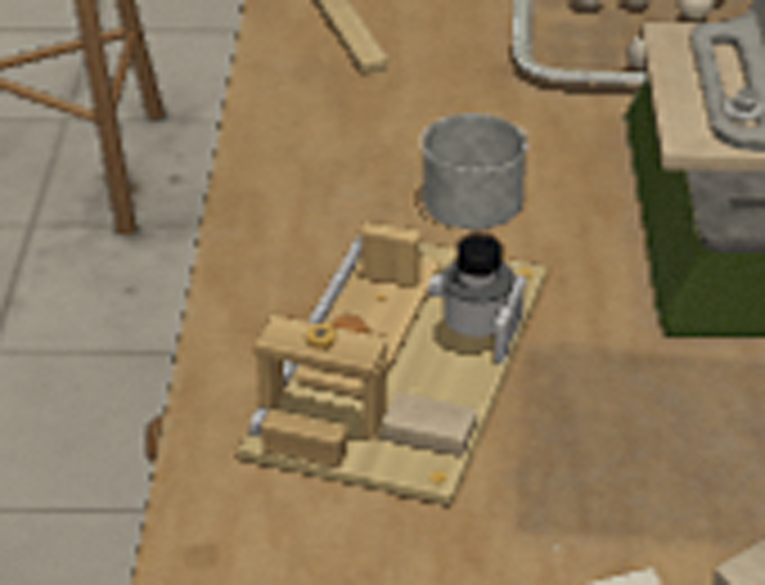

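View pics/top0.png

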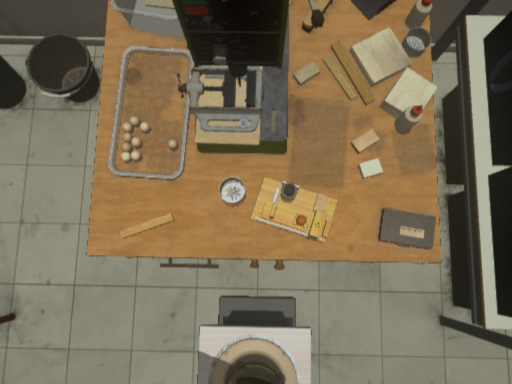

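```bash
cat > fit.py <<'E'
from h import *
from scipy.optimize import least_squares
fr={n:env.grab_frame(n) for n in["top","side"]}
T=lambda u,v:((u+.5)/3.7-.5+190,(v+.5)/3.7-.5+120)
S=lambda u,v:((u+.5)/4.5-.5+150,(v+.5)/4.5-.5+160)
obs=[("top",T(275,212),(-103,67,10),0),("top",T(545,292),(127,67,10),0),("top",T(500,452),(127,-67,10),0),("top",T(227,366),(-103,-67,10),0),
("top",T(369,255),(-20,40,81),0),("top",T(475,383),(85,-27,78),0),("top",T(310,333),(0,-27,60),1),
("side",S(238,457),(127,-67,8),0),("side",S(450,505),(127,67,8),0),("side",S(545,265),(-103,67,10),0),("side",S(480,244),(-20,40,81),0),("side",S(320,334),(85,-27,78),0),("side",S(392,229),(0,-27,60),1)]
def W(p,X,c):
    x,y,z=X;x-=p[3]*c;C,s=np.cos(p[2]),np.sin(p[2]);return [p[0]+C*x-s*y,p[1]+s*x+C*y,z]
def r(p):return np.concatenate([P(fr[n],W(p,X,c))[0]-uv for n,uv,X,c in obs])
if __name__=="__main__":
    s=least_squares(r,[500,-100,-1.8,45],x_scale=[10,10,.1,10]);p=s.x;print(np.round(p,3));print(np.round(s.fun.reshape(-1,2),2).tolist())
    print("grip",W(p,(0,-27,60),1),"button",W(p,(-20,40,81),0))
    for n in fr:
        im=cv2.resize(fr[n]["image"],None,fx=4,fy=4,interpolation=cv2.INTER_CUBIC)
        def ln(L,c,col):
            q=((P(fr[n],[W(p,X,c) for X in L])+.5)*4).astype(int);cv2.polylines(im,[q],True,col,1)
        ln([(-103,-67,10),(127,-67,10),(127,67,10),(-103,67,10)],0,(0,0,255))
        ln([(-6,-47,60),(6,-47,60),(6,-7,60),(-6,-7,60)],1,(255,0,0))
        ln([(70,-64,76),(100,-64,76),(100,10,76),(70,10,76)],0,(0,255,0))
        t=np.linspace(0,6.28,30);ln([(-20+15*np.cos(a),40+15*np.sin(a),81) for a in t],0,(255,255,0))
        cx,cy=((P(fr[n],W(p,(10,0,30),0))[0])*4).astype(int)
        cv2.imwrite(f"pics/fit_{n}.png",im[cy-250:cy+250,cx-300:cx+300])
E
python3 fit.py
```

```text
[491.867 -99.015  -1.855  46.48 ]
[[-0.36, -0.64], [0.74, 0.49], [0.46, 0.62], [-0.94, 0.34], [-0.12, 0.3], [0.46, -0.23], [-0.48, -0.01], [-0.05, -0.47], [0.82, -0.71], [0.39, 0.69], [-0.25, 0.75], [0.36, -0.1], [-0.46, 0.6]]
grip [np.float64(478.99330201758966), np.float64(-46.82692865500684), 60] button [np.float64(535.8715854978719), np.float64(-91.04273361136472), 81]
```

View pics/fit_top.png

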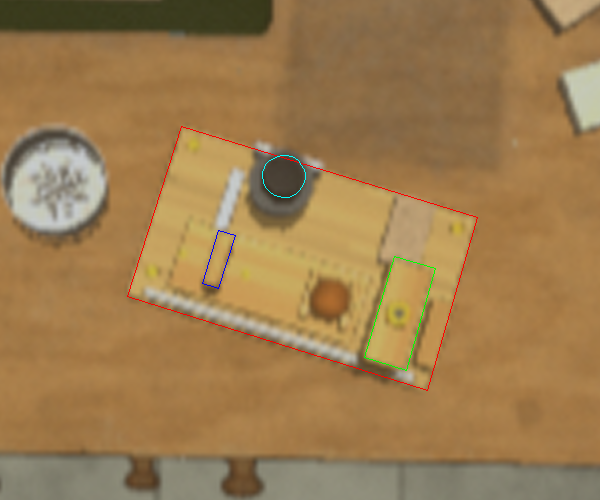

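View pics/fit_side.png

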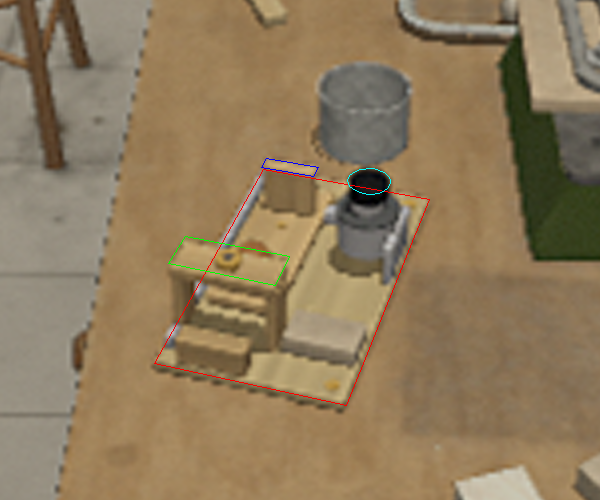

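```bash
python3 - <<'E'
from h import *
from scipy.spatial.transform import Rotation as Ro
R=Ro.from_rotvec(env.observe()["tool_rot"]).as_matrix();print(np.round(R,3))
f=env.grab_frame("top")
for z in(0,100,200):print(z,[np.round(ray(f,q,z)[:2]) for q in[(197,152),(286,152),(286,140),(258,75),(275,40)]])
f=env.grab_frame("side")
cv2.imwrite("pics/side_full.png",cv2.resize(f["image"],None,fx=1.5,fy=1.5))
E
```

```text
[[-0.936  0.351 -0.   ]
 [ 0.351  0.936 -0.   ]
 [ 0.    -0.    -1.   ]]
0 [array([659., 185.]), array([664., -86.]), array([702., -85.]), array([911.,   4.]), array([1031.,  -47.])]
100 [array([632., 169.]), array([637., -80.]), array([672., -79.]), array([864.,   3.]), array([974., -45.])]
200 [array([606., 153.]), array([610., -74.]), array([642., -74.]), array([817.,   2.]), array([917., -42.])]
```

View pics/side_full.png

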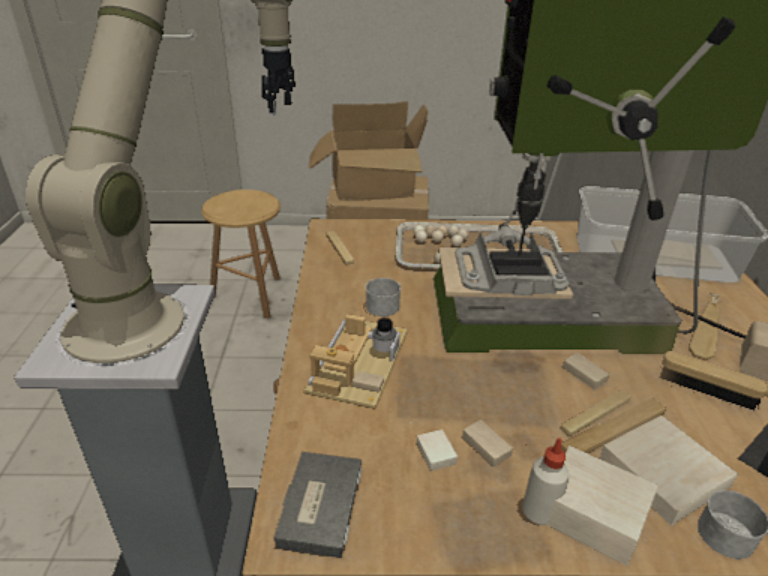

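{"fn": "jog_arm", "kwargs": {
  "rows": [0,0,0,0,-0.096,0,-0.0405,-0.055,0.01,0,0,-0.0405,-0.055,0.01,0,0,-0.0405,-0.055,0.01,0,0,-0.0405,-0.055,0.01,0,0,-0.0405,-0.055,0.01,0,0,-0.0405,-0.055,0.01,0,0,-0.0405,-0.055,0.01,0],
  "squeeze": 40
}}

```text
t: 1.77
ee_pos: [337.3, 452.9, 196.3]
tool_rot: [0.443, 3.11, 0.001]
force: [0.2, -0.1, -0.1]
finger_gap: -0.1
```

{"fn": "jog_arm", "kwargs": {
  "rows": [0,-0.0405,-0.055,0.01,0,0,-0.0405,-0.055,0.01,0,0,-0.0405,-0.055,0.01,0,0,-0.0405,-0.055,0.01,0,0,-0.0405,-0.055,0.01,0,0,-0.0405,-0.055,0.01,0,0,-0.0405,-0.055,0.01,0,0,-0.0405,-0.055,0.01,0]
}}

```text
t: 2.43
ee_pos: [431.4, 196.5, 156.4]
tool_rot: [0.443, 3.109, 0.001]
force: [1.1, 0.3, -0.3]
finger_gap: 0.0
```

{"fn": "jog_arm", "kwargs": {
  "rows": [0,-0.0405,-0.055,0.01,0,0,-0.0405,-0.055,0.01,0,0,-0.0405,-0.055,0.01,0,0,-0.0405,-0.055,0.01,0,0,-0.0405,-0.055,0.01,0,0,-0.0405,-0.055,0.01,0,0,-0.0405,-0.055,0.01,0,0,-0.02,-0.028,0.005,0]
}}

```text
t: 3.1
ee_pos: [520.0, -47.2, 118.5]
tool_rot: [0.45, 3.108, -0.002]
force: [-0.0, 0.7, 0.2]
finger_gap: 0.1
```

{"fn": "jog_arm", "kwargs": {
  "rows": [0,-0.02,-0.027,0.01,0,0,0,0,0.01,0,0,0,0,0.01,0,0,0,0,0.0,0,0,0,0,0,0,0,0,0,0,0,0,0,0,0,0,0,0,0,0,0]
}}

```text
t: 3.77
ee_pos: [524.8, -57.9, 104.1]
tool_rot: [0.442, 3.11, 0.0]
force: [-0.1, 0.4, 0.0]
finger_gap: -0.4
```

```bash
python3 - <<'E'
from h import *
s=env.observe();print(s["t"],np.round(s["ee_pos"],1),np.round(s["force"],2),np.round(s["q"],2))
a=env.grab_frame("top")["image"];b=env.grab_frame("side")["image"]
cv2.imwrite("pics/m1.png",np.hstack([cv2.resize(a[150:270,220:350],(400,369),interpolation=cv2.INTER_CUBIC),cv2.resize(b[160:290,180:320],(400,371),interpolation=cv2.INTER_CUBIC)[:369]]))
E
```

```text
3.7667 [524.8 -57.9 104.1] [-0.12  0.38  0.04] [ 0.06  0.56 -0.08  2.15  0.11  0.43  1.18]
```

View pics/m1.png

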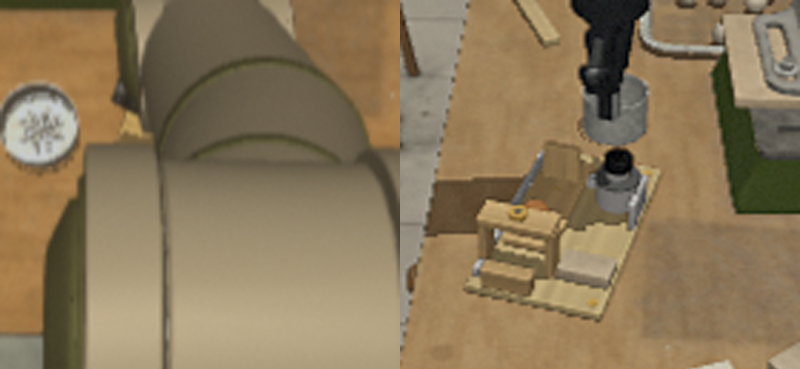

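{"fn": "jog_arm", "kwargs": {
  "rows": [0,-0.0134,-0.0191,0,0,0,-0.0133,-0.0191,0,0,0,-0.0133,-0.0191,0,0,0,0,0,0.014,0,0,0,0,0.012,0,0,0,0,0.01,0,0,0,0,0,0,0,0,0,0,0]
}}

```text
t: 4.53
ee_pos: [535.4, -91.1, 85.1]
tool_rot: [-0.442, -3.109, -0.0]
force: [-0.9, 0.3, 0.6]
finger_gap: 0.2
```

```bash
python3 - <<'E'
from h import *
s=env.observe();print(s["t"],np.round(s["ee_pos"],1),np.round(s["force"],2),np.round(s["q"],2))
b=env.grab_frame("side")["image"]
cv2.imwrite("pics/m2.png",cv2.resize(b[160:290,180:320],(800,743)[:2],interpolation=cv2.INTER_CUBIC)[:600])
E
```

```text
4.5333 [535.4 -91.1  85.1] [-0.92  0.26  0.59] [ 0.12  0.6  -0.09  2.13  0.12  0.42  1.23]
```

View pics/m2.png

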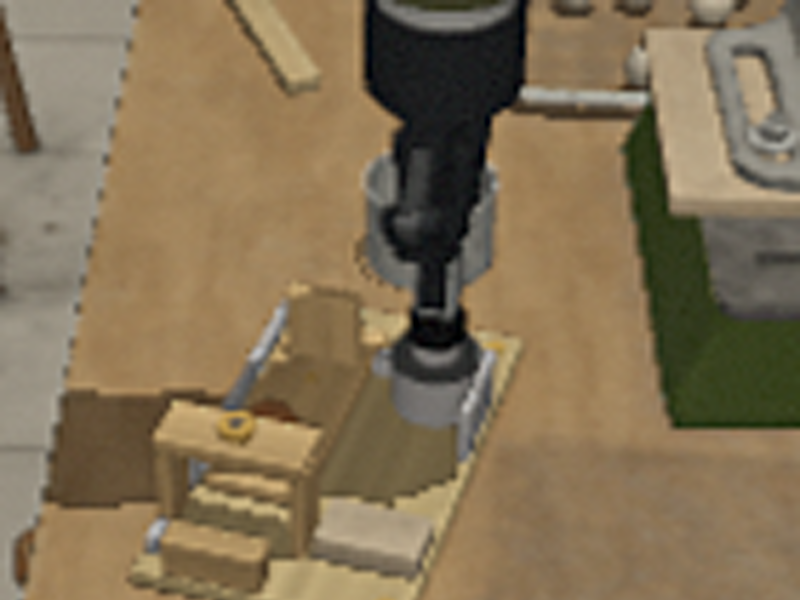

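Fingertips are centred over the button (~(437,320) in the crop). Next, a light feel to about 5 mm depth.

{"fn": "jog_arm", "kwargs": {
  "rows": [0,0,0,0.004,0,0,0,0,0.004,0,0,0,0,0.004,0,0,0,0,0.004,0,0,0,0,0.002,0,0,0,0,0,0,0,0,0,0,0,0,0,0,0,0]
}}

```text
t: 5.25
ee_pos: [536.0, -91.5, 76.9]
tool_rot: [0.443, 3.11, 0.0]
force: [0.9, 2.3, 4.2]
finger_gap: 0.1
```

{"fn": "jog_arm", "kwargs": {
  "rows": [0,0,0,0.003,0,0,0,0,0,0,0,0,0,0,0,0,0,0,0,0,0,0,0,0,0,0,0,0,0,0,0,0,0,0,0,0,0,0,0,0]
}}

```text
t: 5.92
ee_pos: [536.0, -91.6, 75.3]
tool_rot: [0.443, 3.11, 0.0]
force: [1.1, 3.4, 4.5]
finger_gap: -0.2
```

```bash
python3 - <<'E'
from h import *
for i in range(4):
    env.grab_frame("side");s=env.observe();print(s["t"],np.round(s["ee_pos"],1),np.round(s["force"],2))
E
```

```text
5.9667 [536.  -91.6  75.3] [0.2  2.92 4.52]
6.0167 [536.  -91.6  75.3] [-0.36  2.64  4.68]
6.0667 [536.  -91.6  75.3] [0.76 2.4  4.46]
6.1167 [536.  -91.6  75.3] [0.13 3.2  3.41]
```

{"fn": "jog_arm", "kwargs": {
  "rows": [0,0,0,-0.02,0,0,0,0,-0.03,0,0,0,0,-0.02,0,0,0.027,0.024,0,0,0,0.04,0.035,0,0,0,0.04,0.035,0,0,0,0.027,0.024,0,0,0,0,0,0.01,0]
}}

```text
t: 6.78
ee_pos: [486.0, -13.7, 106.3]
tool_rot: [-0.438, -3.11, -0.001]
force: [-0.5, -0.3, 0.6]
finger_gap: -0.1
```

{"fn": "jog_arm", "kwargs": {
  "rows": [0,0,0,0.02,0,0,0,0,0.03,0,0,0,0,0.03,0,0,0,0,0.02,0,0,0,0,0.02,0,0,0,0,0.015,0,0,0,0,0,0,0,0,0,0,0]
}}

```text
t: 7.45
ee_pos: [487.9, -16.5, 37.6]
tool_rot: [-0.444, -3.109, 0.0]
force: [-1.4, -0.6, 0.1]
finger_gap: -0.0
```

```bash
cat > st.py <<'E'
from h import *
s=env.observe();p=np.array([491.867,-99.015]);a=-1.855;R=np.array([[np.cos(a),np.sin(a)],[-np.sin(a),np.cos(a)]])
print(round(float(s["t"]),2),"jig xy",np.round(R@(s["ee_pos"][:2]-p),1),"z",np.round(s["ee_pos"][2],1),"F jig",np.round(R@s["force"][:2],2),"fz",np.round(s["force"][2],2))
E
python3 - <<'E'
exec(open('st.py').read())
b=env.grab_frame("side")["image"]
cv2.imwrite("pics/m3.png",cv2.resize(b[160:290,180:320],(800,743)[:2],interpolation=cv2.INTER_CUBIC)[:600])
E
```

```text
7.45 jig xy [-78.1 -26.9] z 37.6 F jig [ 0.99 -1.14] fz 0.05
```

View pics/m3.png

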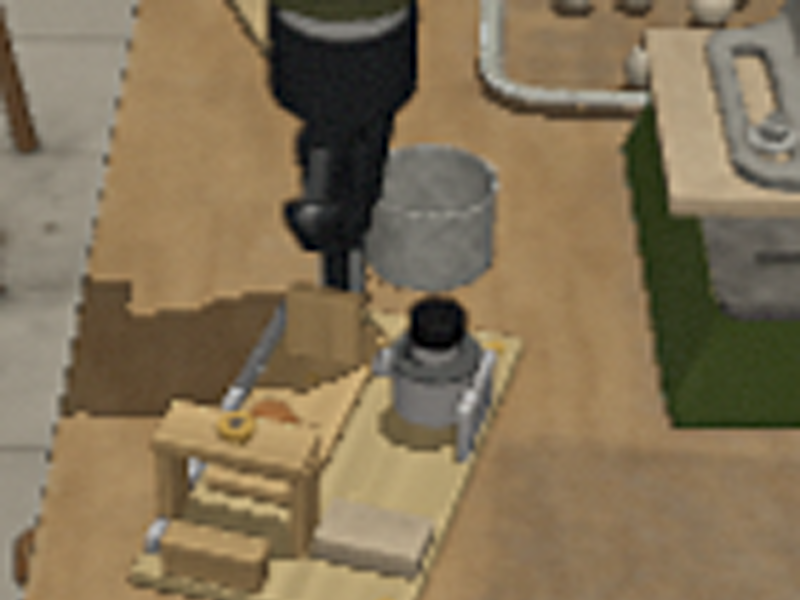

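{"fn": "jog_arm", "kwargs": {
  "rows": [0,0,-0.006,0,0,0,0,-0.008,0,0,0,0,-0.01,0,0,0,0,-0.01,0,0,0,0,-0.01,0,0,0,0,-0.01,0,0,0,0,-0.004,0,0,0,0,0,0,0]
}}

```text
t: 8.17
ee_pos: [479.7, -45.1, 37.8]
tool_rot: [-0.446, -3.11, 0.001]
force: [-0.2, -0.0, 0.1]
finger_gap: -0.3
```

```bash
python3 st.py
```

```text
8.17 jig xy [-48.3 -26.8] z 37.8 F jig [ 0.09 -0.15] fz 0.11
```

{"fn": "jog_arm", "kwargs": {
  "rows": [0,0,-0.002,0,0,0,0,-0.002,0,0,0,0,-0.002,0,0,0,0,-0.002,0,0,0,0,-0.002,0,0,0,0,-0.002,0,0,0,0,-0.002,0,0,0,0,-0.002,0,0]
}}

```text
t: 8.83
ee_pos: [477.6, -51.9, 37.8]
tool_rot: [-0.444, -3.11, 0.0]
force: [0.0, 1.6, 0.3]
finger_gap: -0.0
```

```bash
python3 st.py;python3 - <<'E'
from h import *
b=env.grab_frame("side")["image"]
cv2.imwrite("pics/m4.png",cv2.resize(b[160:290,180:320],(800,743)[:2],interpolation=cv2.INTER_CUBIC)[:600])
E
```

```text
8.83 jig xy [-41.2 -27. ] z 37.8 F jig [-1.52 -0.41] fz 0.34
```

View pics/m4.png

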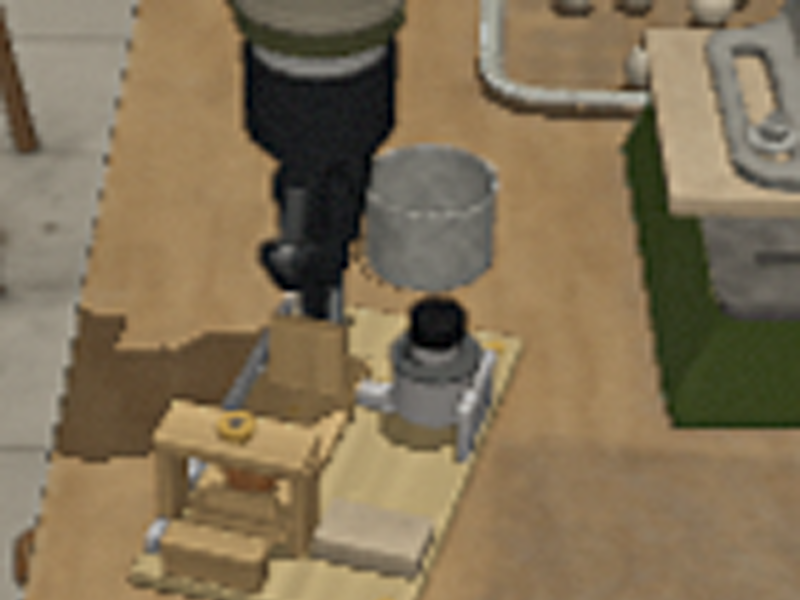

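```bash
python3 - <<'E'
from fit import *
p=[491.867,-99.015,-1.855,0];f=fr["side"]
im=cv2.resize(f["image"],None,fx=6,fy=6,interpolation=cv2.INTER_CUBIC)
for d,col in((20,(0,0,255)),(24,(0,255,0)),(28,(255,0,0))):
    p[3]=d
    q=((P(f,[W(p,X,1) for X in[(6,-47,60),(6,-7,60),(6,-7,20),(6,-47,20)]])+.5)*6).astype(int);cv2.polylines(im,[q],True,col,1)
    print(d,np.round(P(f,W(p,(6,-27,60),1))[0],1))
c=q.mean(0).astype(int);cv2.imwrite("pics/d.png",im[c[1]-200:c[1]+200,c[0]-250:c[0]+250])
E
```

```text
20 [232.8 217.5]
24 [233.2 216.7]
28 [233.7 215.9]
```

View pics/d.png

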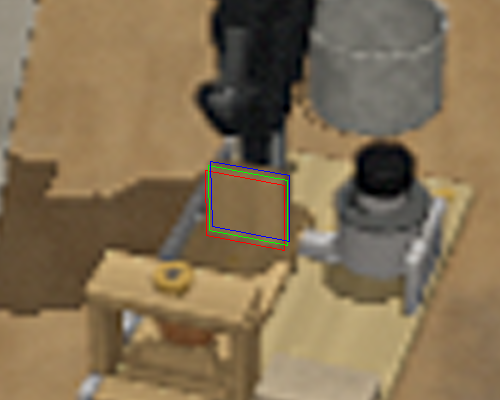

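{"fn": "jog_arm", "kwargs": {
  "rows": [0,0,-0.001,0,0,0,0,-0.001,0,0,0,0,-0.001,0,0,0,0,0,0,0,0,0,0,0,0,0,0,0,0,0,0,0,0,0,0,0,0,0,0,0]
}}

```text
t: 9.65
ee_pos: [477.2, -53.3, 37.8]
tool_rot: [-0.444, -3.11, 0.0]
force: [-0.6, 2.1, -0.3]
finger_gap: 0.3
```

{"fn": "jog_arm", "kwargs": {
  "rows": [0,0,-0.001,0,0,0,0,-0.001,0,0,0,0,-0.001,0,0,0,0,0,0,0,0,0,0,0,0,0,0,0,0,0,0,0,0,0,0,0,0,0,0,0]
}}

```text
t: 10.32
ee_pos: [476.9, -54.8, 37.8]
tool_rot: [0.444, 3.11, -0.0]
force: [0.2, 0.8, -0.7]
finger_gap: 0.0
```

```bash
python3 st.py
```

```text
10.32 jig xy [-38.2 -26.8] z 37.8 F jig [-0.79 -0.05] fz -0.66
```

{"fn": "jog_arm", "kwargs": {
  "rows": [0,0,-0.002,0,0,0,0,-0.002,0,0,0,0,0,0,0,0,0,0,0,0,0,0,0,0,0,0,0,0,0,0,0,0,0,0,0,0,0,0,0,0]
}}

```text
t: 10.98
ee_pos: [476.4, -56.8, 37.8]
tool_rot: [0.444, 3.11, -0.0]
force: [-0.4, -0.7, -0.5]
finger_gap: 0.2
```

{"fn": "jog_arm", "kwargs": {
  "rows": [0,0,-0.002,0,0,0,0,-0.001,0,0,0,0,0,0,0,0,0,0,0,0,0,0,0,0,0,0,0,0,0,0,0,0,0,0,0,0,0,0,0,0]
}}

```text
t: 11.65
ee_pos: [476.0, -58.1, 37.8]
tool_rot: [0.444, 3.11, 0.0]
force: [1.1, 1.5, 0.2]
finger_gap: -0.1
```

```bash
python3 st.py
```

```text
11.65 jig xy [-34.9 -26.7] z 37.8 F jig [-1.76  0.62] fz 0.21
```

{"fn": "jog_arm", "kwargs": {
  "rows": [0,0,-0.003,0,0,0,0,-0.003,0,0,0,0,-0.003,0,0,0,0,-0.003,0,0,0,0,-0.003,0,0,0,0,-0.003,0,0,0,0,-0.003,0,0,0,0,-0.003,0,0]
}}

```text
t: 12.32
ee_pos: [472.5, -69.7, 37.8]
tool_rot: [0.444, 3.11, 0.0]
force: [1.1, 6.9, 1.5]
finger_gap: -0.1
```

{"fn": "jog_arm", "kwargs": {
  "rows": [0,0,-0.001,0,0,0,0,-0.001,0,0,0,0,-0.001,0,0,0,0,-0.001,0,0,0,0,0,0,0,0,0,0,0,0,0,0,0,0,0,0,0,0,0,0]
}}

```text
t: 12.98
ee_pos: [472.5, -69.7, 37.8]
tool_rot: [0.44, 3.11, 0.003]
force: [1.8, 9.2, 1.3]
finger_gap: -0.0
```

```bash
python3 st.py
```

```text
12.98 jig xy [-22.7 -26.8] z 37.8 F jig [-9.33 -0.88] fz 1.29
```

```bash
python3 - <<'E'
from fit import *
p=[491.867,-99.015,-1.855,0];f=fr["side"]
im=cv2.resize(f["image"],None,fx=6,fy=6,interpolation=cv2.INTER_CUBIC)
for d,col in((0,(0,0,255)),(6,(255,0,0))):
    p[3]=d
    q=((P(f,[W(p,X,1) for X in[(6,-47,60),(6,-7,60),(6,-7,20),(6,-47,20)]])+.5)*6).astype(int);cv2.polylines(im,[q],True,col,1)
q=((P(f,[W(p,X,0) for X in[(110,-47,20),(110,-7,20)]])+.5)*6).astype(int);cv2.polylines(im,[q],True,(0,255,255),1)
c=q.mean(0).astype(int);cv2.imwrite("pics/d2.png",im[c[1]-300:c[1]+200,c[0]-250:c[0]+350])
E
```

```text
(no output)
```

View pics/d2.png

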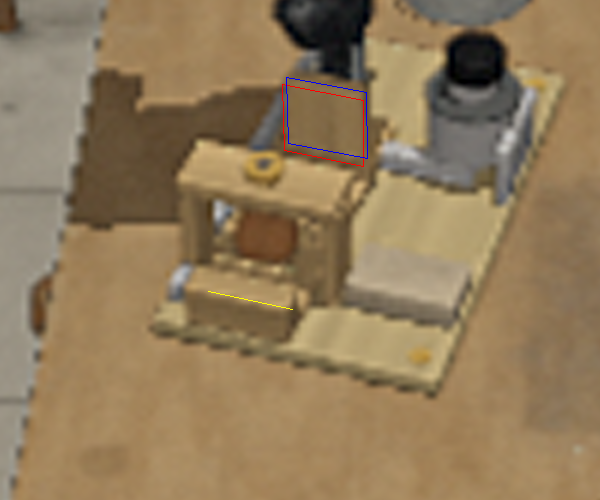

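{"fn": "jog_arm", "kwargs": {
  "rows": [0,0,-0.001,0,0,0,0,-0.0005,0,0,0,0,0,0,0,0,0,0,0,0,0,0,0,0,0,0,0,0,0,0,0,0,0,0,0,0,0,0,0,0]
}}

```text
t: 13.75
ee_pos: [472.4, -69.8, 37.8]
tool_rot: [0.439, 3.11, 0.004]
force: [1.3, 12.7, 0.3]
finger_gap: -0.3
```

```bash
python3 st.py
```

```text
13.75 jig xy [-22.6 -26.9] z 37.8 F jig [-12.53  -2.28] fz 0.32
```

{"fn": "jog_arm", "kwargs": {
  "rows": [0,0,0.008,0,0,0,0,0.016,0,0,0,0,0,-0.02,0,0,0,0,-0.03,0,0,0,0,-0.04,0,0,0,0,-0.03,0,0,0,0,0,0,0,0,0,0,0]
}}

```text
t: 14.42
ee_pos: [475.6, -61.1, 99.0]
tool_rot: [0.444, 3.108, -0.0]
force: [0.1, -0.3, 0.1]
finger_gap: -0.1
```

```bash
python3 st.py;python3 - <<'E'
from h import *
a=env.grab_frame("top")["image"]
cv2.imwrite("pics/m5.png",cv2.resize(a[150:270,220:350],(780,720),interpolation=cv2.INTER_CUBIC)[:600])
E
```

```text
14.42 jig xy [-31.8 -26.3] z 99.0 F jig [0.27 0.14] fz 0.14
```

View pics/m5.png

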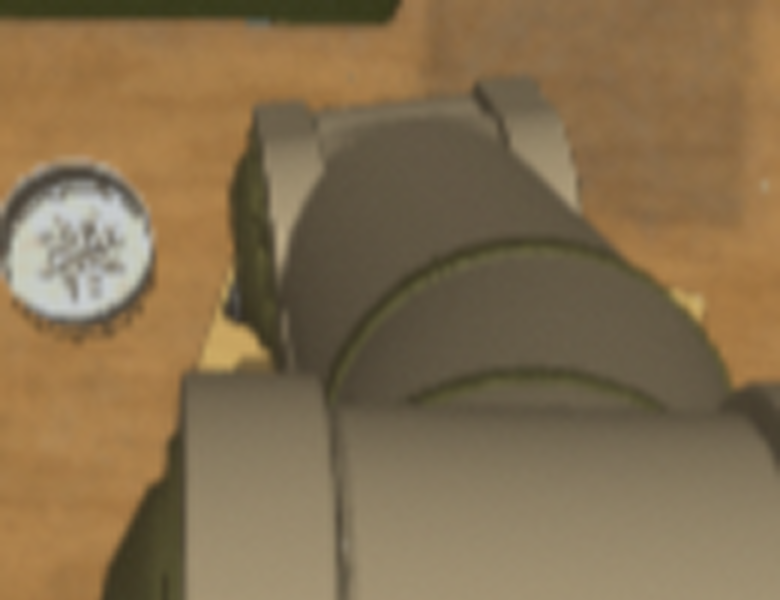

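The arm hides the jig from the top camera, so I rely on force and stiffness for the home contact. On to the button.

{"fn": "jog_arm", "kwargs": {
  "rows": [0,-0.02,-0.004,0,0,0,-0.047,-0.008,0,0,0,-0.047,-0.008,0,0,0,-0.02,-0.0036,0,0,0,0,0,0.012,0,0,0,0,0.012,0,0,0,0,0.004,0,0,0,0,0,0]
}}

```text
t: 15.13
ee_pos: [534.3, -90.2, 82.6]
tool_rot: [-0.442, -3.107, 0.0]
force: [-1.4, 0.1, -0.5]
finger_gap: 0.1
```

```bash
python3 st.py
```

```text
15.13 jig xy [-20.4  38.2] z 82.6 F jig [ 0.3  -1.33] fz -0.48
```

{"fn": "jog_arm", "kwargs": {
  "rows": [0,-0.002,0,0.004,0,0,0,0,0.004,0,0,0,0,0.004,0,0,0,0,0.004,0,0,0,0,0.004,0,0,0,0,0.004,0,0,0,0,0.004,0,0,0,0,0.004,0]
}}

```text
t: 15.8
ee_pos: [536.7, -90.8, 67.8]
tool_rot: [-0.443, -3.11, -0.0]
force: [-3.0, 1.9, 6.3]
finger_gap: -0.4
```

{"fn": "jog_arm", "kwargs": {
  "rows": [0,0,0,0.002,0,0,0,0,0.002,0,0,0,0,0.002,0,0,0,0,0,0,0,0,0,0,0,0,0,0,0,0,0,0,0,0,0,0,0,0,0,0]
}}

```text
t: 16.47
ee_pos: [536.7, -90.8, 64.9]
tool_rot: [-0.443, -3.11, -0.0]
force: [-1.9, 3.0, 4.9]
finger_gap: 0.1
```

```bash
python3 st.py
```

```text
16.47 jig xy [-20.5  40.7] z 64.9 F jig [-2.38 -2.71] fz 4.94
```

{"fn": "jog_arm", "kwargs": {
  "rows": [0,0,0,0.002,0,0,0,0,0.002,0,0,0,0,0,0,0,0,0,0,0,0,0,0,0,0,0,0,0,0,0,0,0,0,0,0,0,0,0,0,0]
}}

```text
t: 17.13
ee_pos: [536.7, -90.7, 62.9]
tool_rot: [-0.443, -3.11, -0.0]
force: [-2.0, 1.7, 6.0]
finger_gap: 0.1
```

{"fn": "jog_arm", "kwargs": {
  "rows": [0,0,0,0.002,0,0,0,0,0,0,0,0,0,0,0,0,0,0,0,0,0,0,0,0,0,0,0,0,0,0,0,0,0,0,0,0,0,0,0,0]
}}

```text
t: 17.8
ee_pos: [536.7, -90.8, 61.9]
tool_rot: [-0.443, -3.11, -0.0]
force: [-3.1, 1.8, 5.8]
finger_gap: 0.1
```

{"fn": "jog_arm", "kwargs": {
  "rows": [0,0,0,0.002,0,0,0,0,0,0,0,0,0,0,0,0,0,0,0,0,0,0,0,0,0,0,0,0,0,0,0,0,0,0,0,0,0,0,0,0]
}}

```text
t: 18.47
ee_pos: [536.7, -90.7, 60.9]
tool_rot: [-0.443, -3.11, -0.0]
force: [-3.2, 1.4, 6.0]
finger_gap: -0.1
```

{"fn": "jog_arm", "kwargs": {
  "rows": [0,0,0,0.002,0,0,0,0,0,0,0,0,0,0,0,0,0,0,0,0,0,0,0,0,0,0,0,0,0,0,0,0,0,0,0,0,0,0,0,0]
}}

```text
t: 19.13
ee_pos: [536.7, -90.7, 60.0]
tool_rot: [-0.443, -3.11, -0.0]
force: [-3.6, 1.4, 7.6]
finger_gap: -0.1
```

{"fn": "jog_arm", "kwargs": {
  "rows": [0,0,0,0.002,0,0,0,0,0,0,0,0,0,0,0,0,0,0,0,0,0,0,0,0,0,0,0,0,0,0,0,0,0,0,0,0,0,0,0,0]
}}

```text
t: 19.8
ee_pos: [536.7, -90.8, 59.5]
tool_rot: [-0.443, -3.11, -0.0]
force: [-3.6, 2.1, 12.9]
finger_gap: 0.2
```

{"fn": "jog_arm", "kwargs": {
  "rows": [0,0,0,0.0006,0,0,0,0,0,0,0,0,0,0,0,0,0,0,0,0,0,0,0,0,0,0,0,0,0,0,0,0,0,0,0,0,0,0,0,0]
}}

```text
t: 20.47
ee_pos: [536.8, -90.7, 59.3]
tool_rot: [0.443, 3.11, 0.0]
force: [-4.1, 2.5, 15.6]
finger_gap: 0.4
```

{"fn": "jog_arm", "kwargs": {
  "rows": [0,0,0,-0.008,0,0,0,0,-0.012,0,0,0,0,-0.012,0,0,0,0,-0.012,0,0,0,0,-0.008,0,0,0,0,-0.001,0,0,0,0,0,0,0,0,0,0,0]
}}

```text
t: 21.13
ee_pos: [537.2, -91.2, 85.0]
tool_rot: [0.444, 3.11, -0.0]
force: [0.5, -0.8, -0.8]
finger_gap: -0.2
```

```bash
python3 st.py
```

```text
21.13 jig xy [-20.2  41.3] z 85.0 F jig [0.6  0.74] fz -0.76
```

Clicked. Now feel whether the pin is down.

{"fn": "jog_arm", "kwargs": {
  "rows": [0,0.001,0,0.006,0,0,0,0,0.006,0,0,0,0,0.005,0,0,0,0,0.002,0,0,0,0,0,0,0,0,0,0,0,0,0,0,0,0,0,0,0,0,0]
}}

```text
t: 21.8
ee_pos: [536.6, -90.9, 75.6]
tool_rot: [-0.444, -3.11, 0.0]
force: [-0.5, -0.3, 0.3]
finger_gap: -0.4
```

```bash
python3 - <<'E'
from h import *
for i in range(3):
    env.grab_frame("side");s=env.observe();print(s["t"],np.round(s["ee_pos"],1),np.round(s["force"],2))
E
```

```text
21.85 [536.6 -90.9  75.6] [-0.37  0.68  1.97]
21.9 [536.6 -90.9  75.6] [ 0.63 -0.26  1.07]
21.95 [536.6 -90.9  75.6] [ 0.44 -0.15  0.53]
```

{"fn": "jog_arm", "kwargs": {
  "rows": [0,0,0,-0.02,0,0,0,0,-0.03,0,0,0,0,-0.01,0,0,0.027,-0.021,0,0,0,0.04,-0.032,0,0,0,0.04,-0.032,0,0,0,0.027,-0.021,0,0,0,0,0,0,0]
}}

```text
t: 22.62
ee_pos: [453.3, -124.6, 105.8]
tool_rot: [-0.447, -3.106, 0.002]
force: [-1.2, 0.1, -1.1]
finger_gap: 0.2
```

```bash
python3 st.py; python3 - <<'E'
from fit import *
p=[491.867,-99.015,-1.855,0];f=fr["side"]
im=cv2.resize(f["image"],None,fx=6,fy=6,interpolation=cv2.INTER_CUBIC)
c=((P(f,W(p,(20,0,30),0))[0])*6).astype(int);cv2.imwrite("pics/m6.png",im[c[1]-300:c[1]+300,c[0]-350:c[0]+350])
E
```

```text
22.62 jig xy [ 35.3 -29.9] z 105.8 F jig [ 0.21 -1.19] fz -1.14
```

View pics/m6.png

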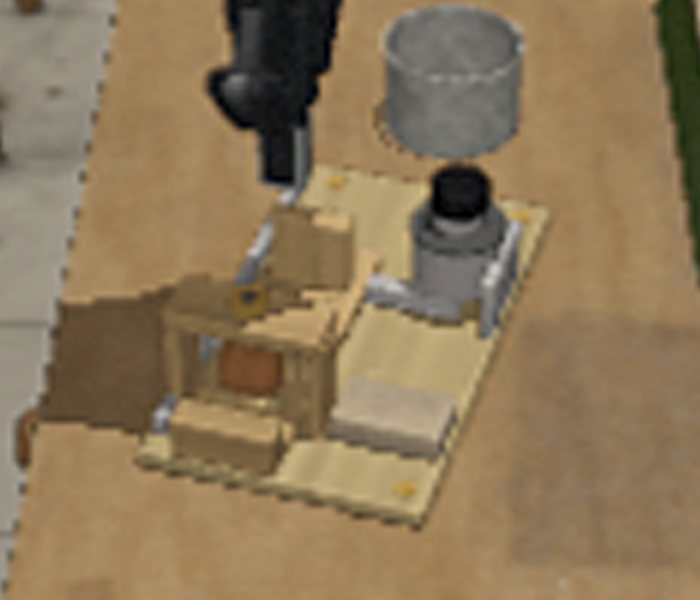

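{"fn": "jog_arm", "kwargs": {
  "rows": [0,0,0,0.01,0,0,0,0,0.02,0,0,0,0,0.03,0,0,0,0,0.03,0,0,0,0,0.02,0,0,0,0,0.015,0,0,0,0,0.01,0,0,0,0,0,0]
}}

```text
t: 23.38
ee_pos: [457.7, -122.6, 37.0]
tool_rot: [-0.442, -3.109, -0.0]
force: [-0.6, -0.2, -1.0]
finger_gap: 0.1
```

```bash
python3 st.py; python3 - <<'E'
from fit import *
p=[491.867,-99.015,-1.855,0];f=fr["side"]
im=cv2.resize(f["image"],None,fx=6,fy=6,interpolation=cv2.INTER_CUBIC)
c=((P(f,W(p,(20,0,30),0))[0])*6).astype(int);cv2.imwrite("pics/m7.png",im[c[1]-300:c[1]+300,c[0]-350:c[0]+350])
E
```

```text
23.38 jig xy [ 32.2 -26.2] z 37.0 F jig [ 0.4  -0.54] fz -1.02
```

View pics/m7.png

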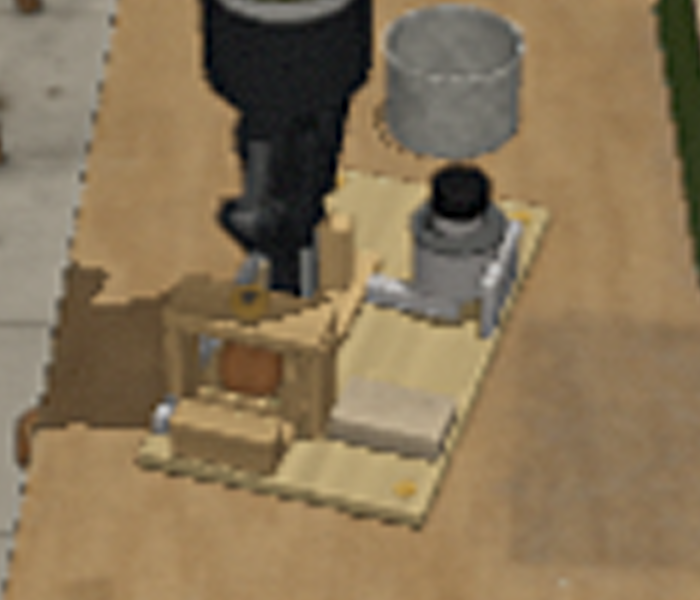

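{"fn": "jog_arm", "kwargs": {
  "rows": [0,0,0.002,0,0,0,0,0.002,0,0,0,0,0.002,0,0,0,0,0.002,0,0,0,0,0.002,0,0,0,0,0.002,0,0,0,0,0.002,0,0,0,0,0.002,0,0]
}}

```text
t: 24.15
ee_pos: [459.7, -115.3, 38.0]
tool_rot: [0.444, 3.11, 0.0]
force: [0.9, 0.2, 0.4]
finger_gap: 0.2
```

{"fn": "jog_arm", "kwargs": {
  "rows": [0,0,0.002,0,0,0,0,0.002,0,0,0,0,0,0,0,0,0,0,0,0,0,0,0,0,0,0,0,0,0,0,0,0,0,0,0,0,0,0,0,0]
}}

```text
t: 24.82
ee_pos: [460.2, -113.5, 38.0]
tool_rot: [-0.444, -3.11, 0.0]
force: [-0.4, -0.1, -0.2]
finger_gap: -0.0
```

{"fn": "jog_arm", "kwargs": {
  "rows": [0,0,0.002,0,0,0,0,0.002,0,0,0,0,0,0,0,0,0,0,0,0,0,0,0,0,0,0,0,0,0,0,0,0,0,0,0,0,0,0,0,0]
}}

```text
t: 25.48
ee_pos: [460.8, -111.6, 38.0]
tool_rot: [-0.444, -3.11, 0.0]
force: [-0.0, -0.1, 0.6]
finger_gap: -0.2
```

```bash
python3 st.py
```

```text
25.48 jig xy [ 20.8 -26.3] z 38.0 F jig [ 0.1  -0.01] fz 0.65
```

{"fn": "jog_arm", "kwargs": {
  "rows": [0,0,0.002,0,0,0,0,0.002,0,0,0,0,0,0,0,0,0,0,0,0,0,0,0,0,0,0,0,0,0,0,0,0,0,0,0,0,0,0,0,0]
}}

```text
t: 26.15
ee_pos: [461.4, -109.7, 38.0]
tool_rot: [0.444, 3.11, -0.0]
force: [0.7, -0.3, -0.6]
finger_gap: -0.0
```

{"fn": "jog_arm", "kwargs": {
  "rows": [0,0,0.002,0,0,0,0,0.002,0,0,0,0,0,0,0,0,0,0,0,0,0,0,0,0,0,0,0,0,0,0,0,0,0,0,0,0,0,0,0,0]
}}

```text
t: 26.82
ee_pos: [462.0, -107.7, 38.0]
tool_rot: [0.444, 3.11, -0.0]
force: [0.3, -0.1, 0.3]
finger_gap: 0.1
```

{"fn": "jog_arm", "kwargs": {
  "rows": [0,0,0.002,0,0,0,0,0.002,0,0,0,0,0,0,0,0,0,0,0,0,0,0,0,0,0,0,0,0,0,0,0,0,0,0,0,0,0,0,0,0]
}}

```text
t: 27.48
ee_pos: [462.5, -105.8, 38.0]
tool_rot: [0.444, 3.11, 0.0]
force: [0.5, -0.5, -0.1]
finger_gap: 0.4
```

```bash
python3 st.py
```

```text
27.48 jig xy [ 14.7 -26.3] z 38.0 F jig [0.32 0.57] fz -0.07
```

{"fn": "jog_arm", "kwargs": {
  "rows": [0,0,0.002,0,0,0,0,0.002,0,0,0,0,0,0,0,0,0,0,0,0,0,0,0,0,0,0,0,0,0,0,0,0,0,0,0,0,0,0,0,0]
}}

```text
t: 28.15
ee_pos: [463.1, -103.8, 38.0]
tool_rot: [0.443, 3.11, 0.0]
force: [-0.0, -0.6, -0.2]
finger_gap: -0.2
```

{"fn": "jog_arm", "kwargs": {
  "rows": [0,0,0.002,0,0,0,0,0.002,0,0,0,0,0,0,0,0,0,0,0,0,0,0,0,0,0,0,0,0,0,0,0,0,0,0,0,0,0,0,0,0]
}}

```text
t: 28.82
ee_pos: [463.2, -103.1, 38.0]
tool_rot: [-0.446, -3.109, 0.002]
force: [-0.1, -5.7, -0.2]
finger_gap: -0.0
```

{"fn": "jog_arm", "kwargs": {
  "rows": [0,0,0.002,0,0,0,0,0.002,0,0,0,0,0,0,0,0,0,0,0,0,0,0,0,0,0,0,0,0,0,0,0,0,0,0,0,0,0,0,0,0]
}}

```text
t: 29.48
ee_pos: [463.3, -102.7, 38.0]
tool_rot: [-0.449, -3.108, 0.004]
force: [-1.5, -12.0, 1.3]
finger_gap: 0.2
```

```bash
python3 st.py; python3 - <<'E'
from fit import *
p=[491.867,-99.015,-1.855,0];f=fr["side"]
im=cv2.resize(f["image"],None,fx=6,fy=6,interpolation=cv2.INTER_CUBIC)
c=((P(f,W(p,(20,0,30),0))[0])*6).astype(int);cv2.imwrite("pics/m8.png",im[c[1]-300:c[1]+300,c[0]-350:c[0]+350])
E
```

```text
29.48 jig xy [ 11.5 -26.4] z 38.0 F jig [11.94  1.88] fz 1.34
```

View pics/m8.png

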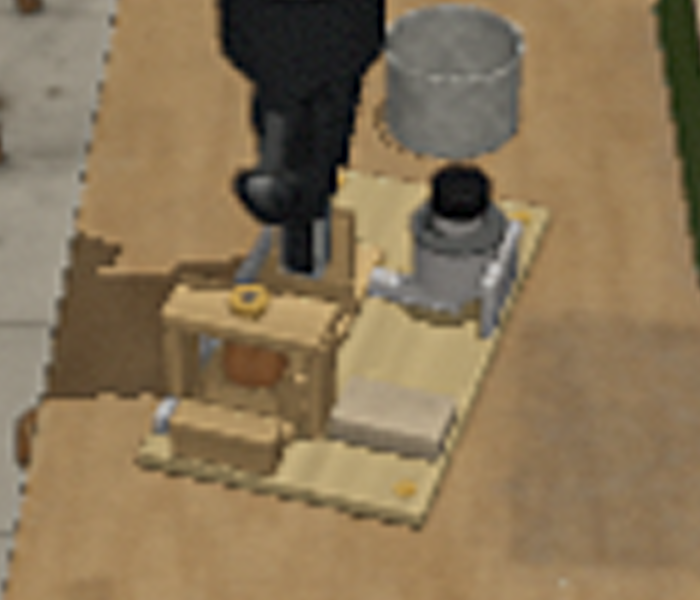

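{"fn": "jog_arm", "kwargs": {
  "rows": [0,0,0,0,0,0,0,0,0,0,0,0,-0.01,0,0,0,0,-0.016,0,0,0,0,0,-0.02,0,0,0,0,-0.04,0,0,0,0,-0.05,0,0,0,0,-0.05,0]
}}

```text
t: 30.25
ee_pos: [459.9, -112.5, 118.5]
tool_rot: [-0.443, -3.109, -0.0]
force: [0.7, -0.3, -0.6]
finger_gap: 0.2
```

{"fn": "jog_arm", "kwargs": {
  "rows": [0,0,0.03,-0.02,0,0,0,0.05,0,0,0,0,0.06,0,0,0,0,0.06,0,0,0,0,0.06,0,0,0,0,0.06,0,0,0,0,0.05,0,0,0,0,0.03,0,0]
}}

```text
t: 30.92
ee_pos: [517.1, 82.9, 128.0]
tool_rot: [0.438, 3.11, 0.002]
force: [0.7, 0.6, 0.3]
finger_gap: -0.2
```

{"fn": "jog_arm", "kwargs": {
  "rows": [0,0,0.03,0,0,0,0,0.03,0,0,0,0,0.03,0,0,0,0,0,0,0,0,0,0,0,0,0,0,0,0,0,0,0,0,0,0,0,0,0,0,0]
}}

```text
t: 31.58
ee_pos: [528.9, 121.6, 128.0]
tool_rot: [-0.446, -3.11, 0.001]
force: [-0.2, -0.3, -0.4]
finger_gap: -0.0
```

```bash
python3 st.py; python3 - <<'E'
from fit import *
p=[491.867,-99.015,-1.855,0]
o=[]
for n in fr:
    f=fr[n];im=cv2.resize(f["image"],None,fx=4,fy=4,interpolation=cv2.INTER_CUBIC)
    for d,col in((0,(0,0,255)),(4,(255,0,0))):
        p[3]=d;q=((P(f,[W(p,X,1) for X in[(6,-47,60),(6,-7,60),(-6,-7,60),(-6,-47,60)]])+.5)*4).astype(int);cv2.polylines(im,[q],True,col,1)
    c=((P(f,W(p,(10,0,30),0))[0])*4).astype(int);o.append(im[c[1]-220:c[1]+220,c[0]-200:c[0]+200])
cv2.imwrite("pics/end.png",np.hstack(o))
E
```

```text
31.58 jig xy [-222.2  -26.4] z 128.0 F jig [ 0.35 -0.15] fz -0.38
```

View pics/end.png

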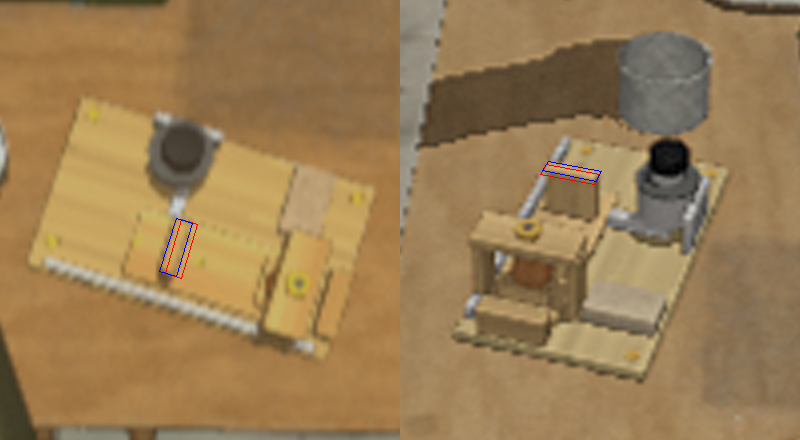

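```bash
python3 -c "
from station import env
print(env.sign_off())"
```

```text
the job is handed in; nothing more can be done
None
```

The carriage is home and locked, and the lock held an outward tug of about 12 N. I handed the job in at about 32 s, with the arm clear of everything.

- **Pin beforehand:** up. The button gave about 4.3 N at 5.7 mm down, and the carriage later slid past the 24 mm point without being stopped.
- **Slide home:** I pushed on the grip against 1 to 2 N of friction until it met a rigid stop. It held there at up to 12.5 N with no further travel. The arm blocked the top camera, so "home" rests on that force. The side view agrees only to a few mm.
- **Lock:** one full push, about 21.7 mm down. The last reading was 15.6 N, slightly over the 12 to 15 N asked but under the 20 N limit. Feeling the button again gave only about 1 N at 5.4 mm down, so the pin is down.
- **Tug:** the carriage took up its play and then stopped firmly. The tug peaked at about 12 N, slightly above the 10 N asked.

In the last pictures the carriage stands about 4 mm out, which matches the lock's play. I left it there after the tug. The tin and the offcut on the base board look unmoved; I did not check offcut_1 or the strip again, but the arm did not work near them.

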